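# Let out the telescoping stop rail by one hole

## Robot

A 7-joint arm with a two-finger parallel gripper is mounted at the origin on the work surface. World frame = base frame: x ahead of the robot, y to its left, z up, the work surface at z = 0. Lengths are in m, angles in rad, forces in N, time in s.
With the tool pointing down it reaches from about 0.4 to 0.75 m from the base axis. Payload 19.5 kg.
Tool frame: the origin (TCP) lies between the finger pads; the fingertips stand 17 mm ahead of it and the grasp point (between the pads) lies 2 mm behind it; z points along the fingers, y is the line along which they close (so a half turn about z gives the same grasp; the last joint's range is limited). The gripper opens to 85 mm and grips with 20 to 120 N. Pads are 22 mm wide; open, the fingers measure 114 mm over their backs; the gripper's body (76 mm by 85 mm) begins 54 mm behind the grasp point. The pads swing forward as they close: fully open they stand 13 mm farther back than shut.
Start: joints at [1.283, 0.707, -0.028, 1.485, 0.022, 0.951, -0.075], TCP at [0.14, -0.558, 0.216] pointing down, gripper open.
Joint ranges: [-2.71, 2.71], [-0.32, 2.16], [-1.57, 1.52], [0, 2.45], [-1.46, 4.6], [0, 2.02], [-2.83, 2.83]. Speed limits (rad/s): [1.89, 1.89, 2.57, 2.57, 3.01, 3.01, 3.01].

## Interface

Orientations are given as a unit quaternion [w, x, y, z].
In Python, from plant import bot gives the robot as it stands. The module is installed in compiled form; this text tells all that it offers.
- The arm moves only by the shell command python3 -m inch 'ROWS' [OPENING]. ROWS is a JSON object of lists of equal length, an entry for each row: "travel": the shift along the world's x, y, z in m, a list of three; "roll": the turn about the world's z in degrees. In form: {"travel": [[tx, ty, tz], ...], "roll": [roll, ...]}. A call has 1 to 12 rows; each row is the pose to reach, as a shift and turn from the pose commanded when the call began; what a row does not reach only later rows make up. A row lasts 1/8 s, in which the tool goes at most 62.5 mm and 10.7 degrees, less where a joint would pass 70% of its speed; a pose out of reach is approached as far as the arm can. A call with a gripper value outside its range is refused whole. OPENING is the gripper's target within -1 to 1 (fully open at 1, half-way at 0, shut at -1), set as the call begins (- or left out, the last holds). The fingers move at their own pace and stop on an object; the grip force is fixed at half the most. Time passes only in rows, so rows that repeat a pose let the fingers close. It gives the time, the measured TCP pose, the force, the opening and the grip force at its end, in the units of the state.
- bot.state(): the state, without advancing time (a new reading comes with each control period).
- bot.get_image(name): name is "side" or "top"; returns a dict with "color" (480x640x3 uint8, blue, green, red), "vertical_fov" (degrees; the focal length in pixels is half the picture's height over the tangent of half this angle, whatever the lens; pixels are square), "cx", "cy" (the principal point, pixels), "cam_to_world" (4x4, takes a point from camera to world coordinates). Camera axes: x right, y up, looking along -z (the intrinsics and any distortion apply to the point x, -y, -z); pixel columns grow to the right and rows downward; lengths in m; the calibration is good to about 2 mm. A picture is of the moment at which its call begins. There is no depth.
- bot.close_job(): hands the job in; it is judged then, once.
Trained networks look in the newest picture that a camera, given by its name, has taken for a name from the list of things; names that differ only in an ending like _2 or _b are one class to them, and where a whole thing is asked for, a point or a joint stands for the part that bears it (a point fixed in the world has none). Each returns a list of dicts, best first, with "confidence" (0 to 1); they miss things now and then, are a little off and sometimes report something else, mostly with a low value. They report only what shows in the picture. A call takes as long as a camera call.
- bot.recognise(camera, thing): "centre" ([column, row] in pixels, amid what is visible of it).
- bot.mark_of(camera, thing): "centre" ([column, row] in pixels: a listed point, or the origin of a listed thing).
The state is a dict: "time_s": time; "qpos": joint angles; "joint_velocities": joint speeds; "joint_torque": joint torques, N m; "ee_pos": TCP position; "eef_rot": TCP orientation; "contact_force": force on the tool from outside, world axes, zero at the start; "torque": the same for the moment, N m; "opening": finger opening in m; "gripper_force": force on a finger pad.
Only numpy, scipy, OpenCV 4.12 (cv2) and the standard library are available. Lean on these libraries where they do the work, as an engineer would, in place of code of your own. Each camera call takes 0.05 s, during which the arm holds its last target. There are 200 camera calls.

## Task

Lengthen the telescoping stop rail by one hole: press its spring button down, draw the tube outward, and let the button pop fully up in the next hole so that the tube is locked there, then let go. Never force it: do not drag the button hard against the edge of a hole, either before it is pressed clear or after it has popped up. Leave the other things on the bench where they are.

Things in the scene. Friction and masses are not known exactly. Their poses are not given: they have to be found in the camera images.
- rail: Telescoping stop rail: an aluminium channel 230 mm long, 44 mm wide on two steel feet (76 mm wide), fixed. Origin on the bench right under the centre of the first hole; z up, x along the rail towards the end where the tube comes out (the lengthening direction). The channel spans x = -90 to +140 mm. A slot 11.5 mm wide runs along its top from hole to hole.
- cover: Slotted top of the rail, 4 mm thick, its upper face 60 mm above the bench; origin and axes as the rail's. First hole, 18 mm long, at x = 0. A steel catch plate (79 mm long, 50 mm wide, 0.6 mm prouder) clamped over it has the next and only other hole, also 18 mm long, 42 to 62 mm beyond the first: where it was clamped is not measured, find it by feel or by looking.
- button_top (a point): Centre of the flat top of the button: an upright round black cap, 20 mm in diameter, 22 mm high, on a 10 mm stem that comes up through the slot; the tube carries it. At rest its top is 90 mm and its lower edge 68 mm above the bench (8 mm above the cover); fully pressed both are 7 mm lower.
- button (a joint): How far the button is pressed, m: 0 = fully up in a hole, 0.007 = fully down. Spring 5.5 N (up) to 9.5 N (down). Its 15 mm long square shoulder locks in the hole with 1.5 mm play each way; pressed 3.5 mm or more it slides under the cover, which then keeps it down until it comes to a hole, where the spring lifts it if nothing holds the cap.
- tube (a joint): How far the sliding tube (with button and stop) is drawn out, m: 0 = button centred in the first hole, grows along the rail's x; travel -0.030 to 0.080. It slides with about 2 N friction; the shoulder rubbing under the cover adds about 2 N.
- stop_face (a point): Centre of the rubber-faced upright stop plate (70 mm wide, 85 mm high) on the end of the tube, 226 mm along x from the button's axis, 56.5 mm above the bench.
- offcut: Loose square steel tube offcut, 90 x 30 x 30 mm, near the rail's far side. Origin: centre of its underside.
- disc: Loose reddish-brown flap grinding disc, 114 mm across, 12 mm thick, beyond the rail's rear end. Origin: centre of its underside.
- driver: Loose screwdriver, 200 mm long and 26 mm thick at the handle, lying on the robot's side of the rail, about 100 mm from its axis. Origin on the bench under its middle.
- can: Loose blue spray can, 66 mm across and 190 mm tall, standing behind the rail's rear end. Origin: centre of its underside.
- hammer: Loose hammer, 260 mm long, left on the bench, out of the way.
- spanner: Loose spanner, 180 mm long, right on the bench, out of the way.
- bearing: Loose steel ball-bearing ring, 42 mm across and 12 mm high, left on the bench.
- lockcyl: Loose brass lock cylinder, 60 mm long, 32 mm high, right on the bench.

How it is judged:
On the way, in this order (a step that is already met when the one before it is completed fails the run):
1. the button is pressed clear (at least 3.5 mm down) while the tube is still at the first hole (value of joint button above 0.0035 m and value of joint tube between -0.005 and 0.005 m), for 0.05 s.
2. the tube is drawn out by more than 12 mm with the button still down under the cover (value of joint button above 0.0025 m and value of joint tube above 0.012 m), for 0.05 s.
At the end, for the whole second after the job is handed in: The button stands fully up (pressed less than 1.5 mm) in the next hole, the tube drawn out between 35 and 70 mm and at rest, with nothing touching it (value of joint button below 0.0015 m and value of joint tube between 0.035 and 0.07 m and velocity of joint tube between -0.005 and 0.005 m/s).
It fails at once if the cover and catch plate are forced: more than 40 N on them (from the button's shoulder or the hand) (contact force between cover and anything else above 40 N).
It fails at once if a bystander is moved by more than 25 mm (distance of any of offcut, disc, driver, can, hammer, spanner, bearing, lockcyl from where it was at the start of the episode above 0.025 m).
It also fails if it takes over 35 s, if anything falls off the work surface, if the arm or the gripper's body presses on something with over 40 N, if the wrist force passes 120 N, or if a joint passes its speed limit or range.

## Working session

There is one attempt and no reset: what is moved stays moved. The work goes in short steps, Python scripts to look and compute and a shell command to move; the robot and the scene stay as the last step left them, time stands still between calls to the robot, and variables do not carry over. Pictures are saved under pics/ and viewed, at most 10 in all, crops included, and the job is handed in when it is done.

```bash
mkdir -p pics
cat > h.py <<'E'
import numpy as np, cv2
from plant import bot
def ray(im,px):
    f=im["color"].shape[0]/2/np.tan(np.radians(im["vertical_fov"])/2)
    T=np.array(im["cam_to_world"]); d=T[:3,:3]@np.array([(px[0]-im["cx"])/f,-(px[1]-im["cy"])/f,-1]); return T[:3,3],d
def at(im,px,z):
    o,d=ray(im,px); return o+d*(z-o[2])/d[2]
def proj(im,p):
    f=im["color"].shape[0]/2/np.tan(np.radians(im["vertical_fov"])/2)
    T=np.array(im["cam_to_world"]); c=T[:3,:3].T@(np.array(p)-T[:3,3]); return [im["cx"]+f*c[0]/-c[2], im["cy"]-f*c[1]/-c[2]]
E
python3 - <<'E'
from h import *
np.set_printoptions(precision=4,suppress=True)
for c in("side","top"):
    im=bot.get_image(c); cv2.imwrite(f"pics/{c}0.png",im["color"]); print(c,im.keys(),im["vertical_fov"],im["cx"],im["cy"],np.array(im["cam_to_world"]))
    for t,z in(("button_top",.09),("stop_face",.0565),("rail",0),("offcut",0),("can",0),("driver",0),("disc",0)):
        for r in bot.mark_of(c,t)[:2]: print(c,t,r["centre"],round(r["confidence"],2),at(im,r["centre"],z))
s=bot.state();print(s["time_s"],s["ee_pos"],s["eef_rot"],s["contact_force"],s["opening"])
E
```

```text
side dict_keys(['color', 'vertical_fov', 'cx', 'cy', 'cam_to_world']) 51.409465635175515 329.5148970391501 240.28273347681713 [[-0.9728  0.171  -0.1564  0.4192]
 [-0.2314 -0.7519  0.6173  0.7187]
 [-0.012   0.6367  0.771   1.007 ]
 [ 0.      0.      0.      1.    ]]
side button_top [390.4, 242.6] 0.62 [ 0.4628 -0.0405  0.09  ]
side stop_face [337.5, 321.1] 0.82 [0.5422 0.1762 0.0565]
side rail [380.7, 269.4] 0.66 [ 0.4771 -0.0242  0.    ]
side rail [326.0, 460.6] 0.35 [0.5031 0.4475 0.    ]
side offcut [356.2, 238.1] 0.95 [ 0.5569 -0.1103  0.    ]
side can [376.7, 215.3] 0.96 [ 0.5184 -0.202   0.    ]
side can [377.0, 142.2] 0.52 [ 0.5708 -0.5067  0.    ]
side driver [433.9, 269.7] 0.58 [ 0.348  -0.0527  0.    ]
side driver [381.9, 268.8] 0.22 [ 0.4745 -0.0267  0.    ]
side disc [423.1, 225.9] 0.95 [ 0.3909 -0.1916  0.    ]
top dict_keys(['color', 'vertical_fov', 'cx', 'cy', 'cam_to_world']) 52.27458173993409 316.9113792972603 241.34060190322782 [[ 0.0021  0.9958 -0.0913  0.5013]
 [-0.9995  0.0051  0.0322  0.0065]
 [ 0.0325  0.0912  0.9953  1.2394]
 [ 0.      0.      0.      1.    ]]
top button_top [321.1, 297.8] 0.57 [ 0.4742 -0.0407  0.09  ]
top button_top [315.5, 299.8] 0.47 [ 0.4696 -0.0276  0.09  ]
top rail [320.0, 298.9] 0.91 [ 0.4693 -0.0417  0.    ]
top offcut [343.9, 266.7] 0.71 [ 0.5506 -0.1022  0.    ]
top offcut [227.8, 261.3] 0.55 [0.5632 0.1911 0.    ]
top can [383.0, 281.6] 0.8 [ 0.5132 -0.2016  0.    ]
top can [320.6, 299.4] 0.69 [ 0.4681 -0.0432  0.    ]
top driver [320.2, 347.7] 0.87 [ 0.3483 -0.0423  0.    ]
top disc [380.2, 327.5] 0.8 [ 0.398  -0.1933  0.    ]
0.8 [ 0.1399 -0.5577  0.216 ] [-0.      0.9925  0.1226 -0.    ] [-0.0848 -1.292   0.5083] 0.08561228900260855
```

Run:
```python
import cv2
a=cv2.imread("pics/side0.png")[180:360,280:470]; b=cv2.imread("pics/top0.png")[220:360,200:430]
cv2.imwrite("pics/a.png",cv2.resize(a,None,fx=3.3,fy=3.3,interpolation=2)); cv2.imwrite("pics/b.png",cv2.resize(b,None,fx=3.4,fy=3.4,interpolation=2))
```

```text
(no output)
```

View pics/a.png

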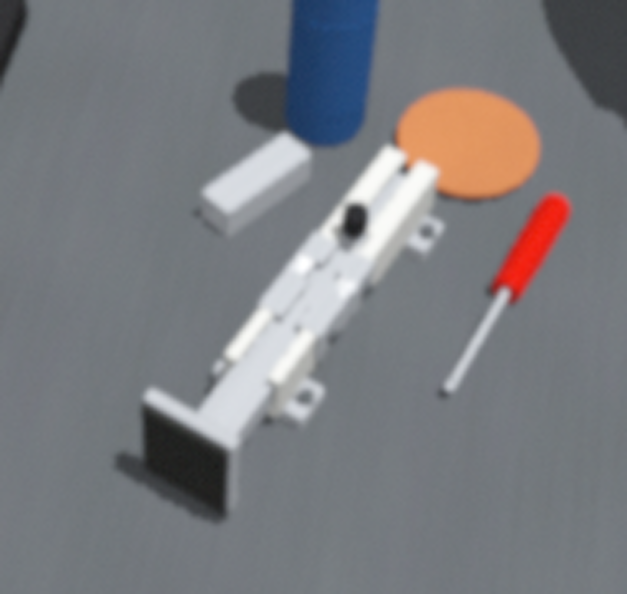

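View pics/b.png

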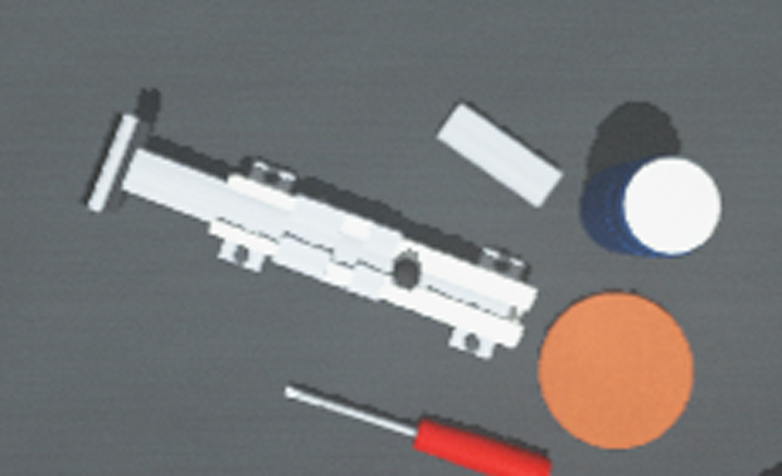

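Run:
```python
from h import *
np.set_printoptions(precision=4,suppress=True)
for c,(r0,r1,c0,c1) in (("side",(232,256,378,398)),("top",(288,310,312,328))):
    im=bot.get_image(c); g=im["color"].max(2)[r0:r1,c0:c1]
    w=np.clip(90-g.astype(float),0,60)
    n,l,st,ce=cv2.connectedComponentsWithStats((w>20).astype(np.uint8)); k=1+st[1:,4].argmax()
    w=w*cv2.dilate((l==k).astype(np.uint8),np.ones((3,3)))
    yy,xx=np.mgrid[r0:r1,c0:c1]; p=[(w*xx).sum()/w.sum(),(w*yy).sum()/w.sum()]
    print(c,p,st[k],at(im,p,.079), g.min())
    print(proj(im,[.469,-.04,.09]),proj(im,[.469,-.04,.068]))
    if c=="top":
        for a,b in(((230,178),(537,285)),((212,232),(515,345))):
            A,B=[at(im,(200+x/3.4,220+y/3.4),.06) for x,y in(a,b)]; d=A-B; print("edge",A,B,np.degrees(np.arctan2(d[1],d[0])),np.linalg.norm(d))
    else:
        for q in ((150,400),(235,445),(145,490-85+30),(228,515)): print(q,at(im,(280+q[0]/3.3,180+q[1]/3.3),.099))
    for r in bot.mark_of(c,"stop_face")[:1]: print(r,at(im,r["centre"],.0565))
```

```text
side [np.float64(386.88763339610796), np.float64(247.0841180163214)] [ 6 11  6  9 39] [ 0.4693 -0.0341  0.079 ] 34
[np.float64(387.7554661364875), np.float64(242.3176613384508)] [np.float64(387.04217120907884), np.float64(248.10822095927932)]
(150, 400) [0.5727 0.1586 0.099 ]
(235, 445) [0.5119 0.1793 0.099 ]
(145, 435) [0.5695 0.185  0.099 ]
(228, 515) [0.5059 0.2291 0.099 ]
{'centre': [335.8, 318.7], 'confidence': 0.77} [0.5471 0.1712 0.0565]Traceback (most recent call last):
  File "<stdin>", line 6, in <module>
ValueError: attempt to get argmax of an empty sequence
```

```bash
python3 -m inch '{"travel":[[0.03,0.045,0.03],[0.06,0.09,0.03],[0.09,0.14,0.03],[0.12,0.185,0.03],[0.15,0.23,0.02],[0.18,0.28,0.01],[0.21,0.33,0.0],[0.24,0.375,-0.02],[0.27,0.42,-0.03],[0.30,0.47,-0.04]],"roll":[-4,-8,-12,-16,-20,-24,-28,-31,-33,-33]}' -1
```

```text
time_s: 2.2
ee_pos: [0.4409, -0.0862, 0.1757]
eef_rot: [0.0, 0.986, -0.165, 0.0]
contact_force: [1.6, -1.5, 0.2]
opening: 0.0001
gripper_force: 0.0
```

Run:
```python
from h import *
np.set_printoptions(precision=4,suppress=True)
im=bot.get_image("top"); g=cv2.imread("pics/top0.png").max(2)[288:310,310:330].astype(int)
print(g[3:17,2:17])
for a,b in(((230,178),(537,285)),((212,232),(515,345))):
    A,B=[at(im,(200+x/3.4,220+y/3.4),.06) for x,y in(a,b)]; d=A-B; print("edge",A,B,np.degrees(np.arctan2(d[1],d[0])),np.linalg.norm(d))
for x,y in ((407,268),): print(at(im,(200+x/3.4,220+y/3.4),.08))
print(proj(im,[.469,-.038,.09]),proj(im,[.469,-.038,.068]))
im=bot.get_image("side"); cv2.imwrite("pics/c.png",cv2.resize(im["color"][130:330,280:480],None,fx=3,fy=3,interpolation=2))
```

```text
[[240 240 240 240 240 245 247 247 244 216 164 140 105  85  82]
 [241 241 240 240 242 246 247 246 246 246 247 244 214 155 109]
 [243 242 242 241 244 246 245 224 159 235 245 246 247 244 214]
 [242 242 243 242 244 222 154 159 161 161 160 239 247 247 246]
 [239 240 241 241 210 146 137 139 151 157 158 239 247 246 246]
 [238 237 237 202 138 120  99  88 102 134 149 234 246 246 246]
 [239 239 239 198 109  77  76  80  80  81 116 158 240 246 247]
 [237 239 239 188  80  82  85  87  85  82  93 148 239 246 246]
 [219 234 233 173  85  91  89  89  90  87  83 144 237 246 246]
 [215 176 151 108  85  96  98  94  92  91  89 136 223 241 243]
 [242 239 228 163  99 102  98 102  95  91  89 171 230 237 236]
 [241 245 238 188 133 103 103 102  98  95  90 178 232 240 239]
 [239 245 241 211 153 106 104 104  99 102 118 213 238 236 235]
 [245 246 247 245 229 182 150 123  97 139 210 217 231 205 141]]
edge [0.5341 0.0866 0.06  ] [ 0.4593 -0.1305  0.06  ] 70.98847474464651 0.22959330011419976
edge [0.4961 0.0988 0.06  ] [ 0.4173 -0.1148  0.06  ] 69.75945587944311 0.22756514843957257
[ 0.4716 -0.0379  0.08  ]
[np.float64(319.92885884624815), np.float64(300.047125871795)] [np.float64(319.57174469740875), np.float64(299.7856001647393)]
```

View pics/c.png

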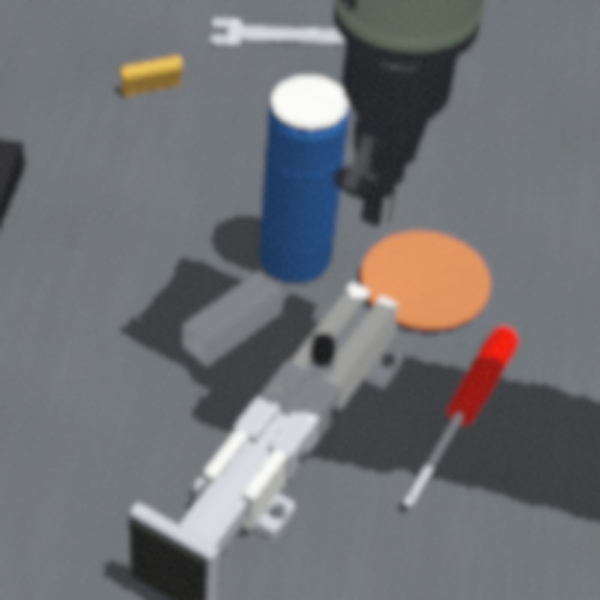

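```bash
python3 -m inch '{"travel":[[0.028,0.048,-0.03],[0.028,0.048,-0.055],[0.028,0.048,-0.062],[0.028,0.048,-0.062],[0.028,0.048,-0.062]],"roll":[0,0,0,0,0]}' -1
python3 - <<'E'
from h import *
s=bot.state();print(s["ee_pos"],s["contact_force"])
im=bot.get_image("side"); cv2.imwrite("pics/d.png",cv2.resize(im["color"][190:290,330:430],None,fx=6,fy=6,interpolation=2))
print(proj(im,s["ee_pos"]),proj(im,s["ee_pos"]-np.array([0,0,.017])))
E
```

```text
time_s: 2.92
ee_pos: [0.4682, -0.0402, 0.1149]
eef_rot: [-0.0, 0.986, -0.165, 0.001]
contact_force: [0.3, 0.7, 0.6]
opening: 0.0001
gripper_force: 0.0
[ 0.46818317 -0.04022895  0.11486573] [0.28699608 0.6990229  0.62243928]
[np.float64(388.9490598721281), np.float64(235.5558016396918)] [np.float64(388.3738104366769), np.float64(240.19310040013974)]
```

View pics/d.png

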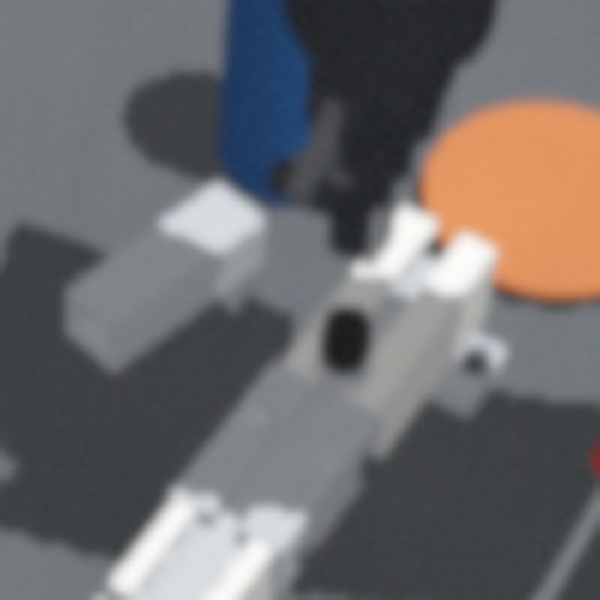

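Run:
```python
from h import *
im=bot.get_image("side"); print(proj(im,[.4409,-.0862,.1757-.017]))
im2=bot.get_image("side"); g=im2["color"].max(2)
print(g[222:252,384:394])
s=bot.state();print(s["ee_pos"])
for c in("side","top"):
    im=bot.get_image(c)
    for r in bot.mark_of(c,"button_top")[:2]: print(c,r,at(im,r["centre"],.09))
cv2.imwrite("pics/e.png",cv2.resize(im["color"][240:340,260:380],None,fx=6,fy=6,interpolation=2)); print(proj(im,s["ee_pos"]))
```

```text
[np.float64(405.27932323657154), np.float64(210.54676311877162)]
[[ 48  46  50  45  47  43  43  43  45  48]
 [ 47  47  46  44  43  39  46  45  50  55]
 [ 51  46  43  42  44  43  44  51  66  74]
 [ 64  52  43  42  43  43  45  65  87  95]
 [ 86  63  47  42  41  43  49  77 105 111]
 [101  72  50  47  44  42  52  82 109 116]
 [103  75  50  46  44  44  54  85 112 119]
 [101  73  49  46  43  45  58  87 111 123]
 [101  74  54  46  45  48  63  94 116 136]
 [107  87  68  58  51  54  72 100 128 166]
 [117 106  95  81  77  81  97 122 157 199]
 [125 122 116 110 119 138 152 163 193 224]
 [126 126 124 128 154 186 197 204 218 235]
 [125 127 128 136 167 200 212 215 220 226]
 [125 128 131 140 160 182 190 192 194 195]
 [128 131 136 147 157 162 166 165 165 164]
 [130 137 145 154 158 159 160 159 157 155]
 [133 139 148 153 154 155 157 156 153 148]
 [132 135 135 136 137 141 147 151 147 140]
 [124 111 100  94  97 106 122 136 137 135]
 [109  78  57  50  52  64  88 116 131 133]
 [ 95  56  36  35  32  41  62  95 123 134]
 [ 82  46  33  33  32  33  49  86 120 135]
 [ 74  40  31  32  33  33  44  84 121 139]
 [ 66  38  31  34  31  33  46  86 125 144]
 [ 61  37  33  32  28  31  47  91 130 148]
 [ 61  36  32  32  31  36  58 101 137 153]
 [ 67  40  33  33  33  40  72 115 144 157]
 [ 84  56  42  38  45  57  89 125 149 157]
 [107  85  69  64  70  84 108 135 151 158]]
[ 0.46811672 -0.03990713  0.1145631 ]
side {'centre': [390.3, 243.4], 'confidence': 0.66} [ 0.46260602 -0.03805673  0.09      ]
[np.float64(321.17723186784394), np.float64(300.74125852180794)]
```

View pics/e.png

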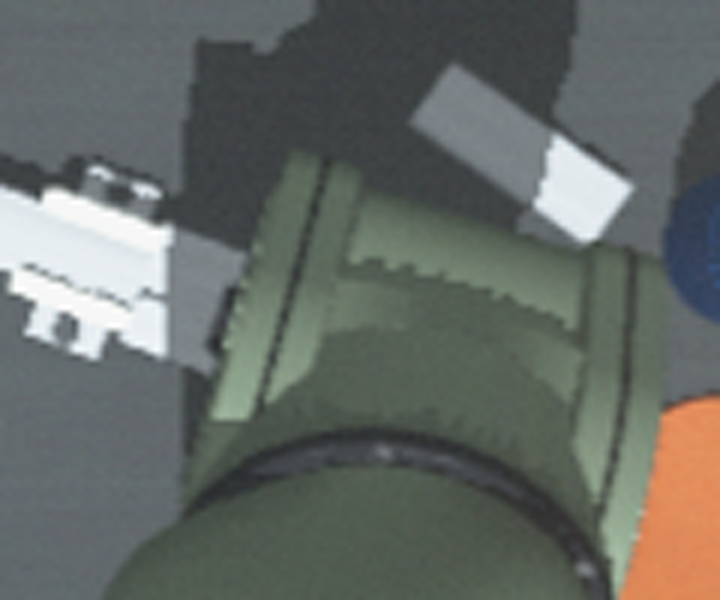

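```bash
python3 -m inch '{"travel":[[0.001,0.004,-0.004],[0.001,0.004,-0.008],[0.001,0.004,-0.009],[0.001,0.004,-0.009]],"roll":[0,0,0,0]}' -1
```

```text
time_s: 3.78
ee_pos: [0.4688, -0.0358, 0.1049]
eef_rot: [-0.0, 0.986, -0.164, -0.0]
contact_force: [-0.7, 0.5, 0.1]
opening: -0.0001
gripper_force: 0.0
```

```bash
python3 -m inch '{"travel":[[0,0,-0.003],[0,0,-0.003],[0,0,-0.003]],"roll":[0,0,0]}' -1
python3 - <<'E'
from h import *
im=bot.get_image("side"); print(im["color"].max(2)[226:256,382:394])
for i in range(3): print(bot.state()["contact_force"])
E
```

```text
time_s: 4.15
ee_pos: [0.4689, -0.0357, 0.102]
eef_rot: [-0.0, 0.986, -0.164, 0.0]
contact_force: [0.3, 0.1, -0.5]
opening: -0.0004
gripper_force: 0.0
[[ 57  54  57  64  62  55  46  45  43  43  46  75]
 [ 51  49  48  50  48  45  43  45  42  45  51  87]
 [ 50  48  44  44  45  43  42  41  45  51  57  96]
 [ 55  51  45  44  42  41  42  43  56  70  76 109]
 [ 78  66  50  46  43  42  42  49  69  91  99 125]
 [103  86  62  48  42  42  44  49  80 106 113 135]
 [116 100  73  49  44  43  46  55  84 110 119 145]
 [119 103  73  50  46  43  45  57  86 112 122 156]
 [120 100  71  50  47  43  48  61  88 113 125 167]
 [118  99  71  54  48  47  49  67  95 115 134 177]
 [120 106  87  71  61  53  54  73 101 120 140 178]
 [123 118 109 100  88  82  74  87 110 126 142 166]
 [126 126 125 123 124 120 112 115 125 135 146 160]
 [127 129 132 137 141 141 140 137 140 144 148 157]
 [128 129 132 134 134 133 133 135 141 146 148 147]
 [128 131 125 112  99  94  96 106 122 136 138 136]
 [133 130 111  78  57  51  52  63  89 116 128 134]
 [138 129  94  55  36  35  35  39  63  97 123 135]
 [140 123  82  45  36  31  30  36  49  87 120 135]
 [142 117  72  43  31  33  33  33  43  85 121 139]
 [143 112  66  36  31  33  33  35  47  87 125 143]
 [145 110  61  34  31  30  30  35  53  92 131 149]
 [144 108  60  35  31  31  32  36  59 101 137 155]
 [144 110  68  41  31  31  34  39  71 113 145 156]
 [142 116  83  55  41  40  43  58  88 125 149 157]
 [142 127 108  84  68  66  69  83 109 134 151 158]
 [141 133 126 112 102 100 105 112 127 143 153 159]
 [139 135 133 128 126 127 129 132 140 149 156 160]
 [135 134 133 133 134 137 139 141 147 155 159 160]
 [132 133 133 133 135 140 143 146 153 158 159 159]]
[ 0.42741445 -0.32795023  0.26922819]
[ 0.42741445 -0.32795023  0.26922819]
[ 0.42741445 -0.32795023  0.26922819]
```

```bash
python3 -m inch '{"travel":[[0,0,-0.005],[0,0,-0.009],[0,0,-0.009]],"roll":[0,0,0]}' -1
python3 - <<'E'
from h import *
im=bot.get_image("side"); cv2.imwrite("pics/f.png",cv2.resize(im["color"][200:270,350:430],None,fx=8,fy=8,interpolation=2))
E
```

```text
time_s: 4.58
ee_pos: [0.4687, -0.0357, 0.0926]
eef_rot: [-0.0, 0.986, -0.164, -0.0]
contact_force: [-0.2, 0.8, 1.0]
opening: -0.0001
gripper_force: 0.0
```

View pics/f.png

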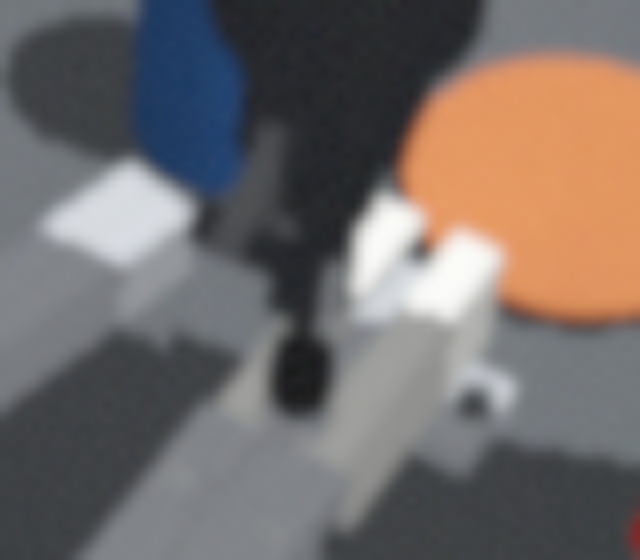

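Run:
```python
from h import *
T=np.array([.1399,-.5577,.216]); y=np.array([.243,-.970,0]); out=[]
for c in("side","top"):
    im=bot.get_image(c); a=cv2.imread(f"pics/{c}0.png")
    p=np.array(proj(im,T)); print(c,p,[proj(im,T+s*.0425*y-[0,0,.004]) for s in(-1,1)])
    x0=int(np.clip(p[0]-50,0,540));y0=int(np.clip(p[1]-60,0,360)); b=cv2.resize(a[y0:y0+120,x0:x0+100],None,fx=4,fy=4,interpolation=2)
    for q,col in((T,(0,0,255)),(T+.0425*y,(0,255,0)),(T-.0425*y,(0,255,0)),(T-[0,0,.017],(255,0,255))):
        q=proj(im,q); cv2.circle(b,(int((q[0]-x0+.5)*4),int((q[1]-y0+.5)*4)),3,col,-1)
    out.append(b)
cv2.imwrite("pics/g.png",np.hstack(out))
```

```text
side [541.83541919  89.92291273] [[np.float64(545.8704756542803), np.float64(100.44762698415764)], [np.float64(537.0467069371053), np.float64(82.31433387776838)]]
top [575.10729229 463.53607281] [[np.float64(554.5508110607634), np.float64(468.2365167224276)], [np.float64(593.4099411556726), np.float64(457.4582144500116)]]
```

View pics/g.png

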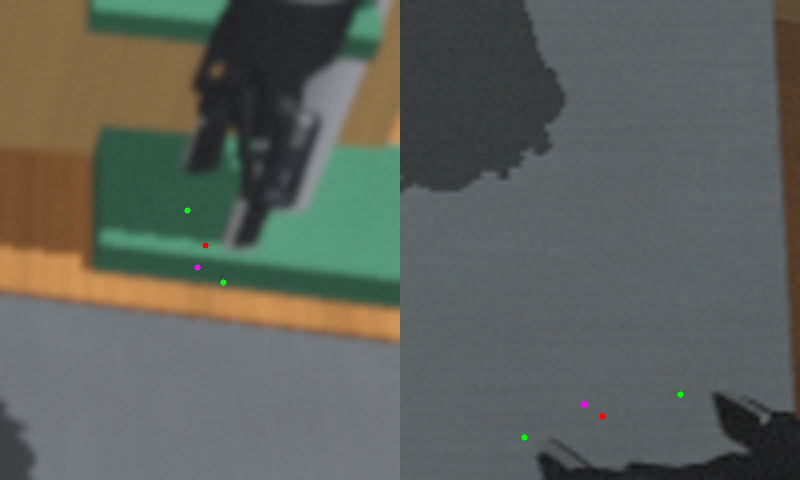

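Run:
```python
from h import *
a=bot.get_image("side");b=bot.get_image("top")
for pt in((582,465),(582,470)):
    o1,d1=ray(a,(547,80.3));o2,d2=ray(b,pt)
    A=np.c_[d1,-d2];t=np.linalg.lstsq(A,o2-o1,rcond=None)[0];print(o1+d1*t[0],o2+d2*t[1])
```

```text
[ 0.13609807 -0.55639866  0.24689617] [ 0.14657551 -0.55655351  0.24325308]
[ 0.13676214 -0.55340785  0.24867889] [ 0.13868954 -0.55341961  0.24798066]
```

```bash
python3 -m inch '{"travel":[[0,0,-0.005],[0,0,-0.008],[0,0,-0.008]],"roll":[0,0,0]}' -1|sed -n '1,4p';  python3 -m inch '{"travel":[[0,0,-0.003],[0,0,-0.003]],"roll":[0,0]}' -1|sed -n '1,4p'; python3 -m inch '{"travel":[[0,0,-0.002],[0,0,-0.002]],"roll":[0,0]}' -1 | sed -n '1,4p'
```

```text
time_s: 5.2
ee_pos: [0.4688, -0.0357, 0.0847]
eef_rot: [-0.0, 0.986, -0.164, -0.0]
contact_force: [-0.0, -0.4, 1.4]
time_s: 5.45
ee_pos: [0.4688, -0.0357, 0.0818]
eef_rot: [-0.0, 0.986, -0.164, -0.0]
contact_force: [-1.2, 0.1, 0.6]
time_s: 5.7
ee_pos: [0.4689, -0.0357, 0.0799]
eef_rot: [-0.0, 0.986, -0.164, -0.0]
contact_force: [0.7, 0.3, 0.5]
```

```bash
for i in 1 ; do python3 -m inch '{"travel":[[0,0,-0.002],[0,0,-0.002]],"roll":[0,0]}' -1|sed -n '2p;4p';  python3 -m inch '{"travel":[[0,0,-0.002],[0,0,-0.002]],"roll":[0,0]}' -1|sed -n '2p;4p'; done
python3 - <<'E'
from h import *
im=bot.get_image("side"); print(im["color"].max(2)[230:256,382:394])
E
```

```text
ee_pos: [0.4688, -0.0357, 0.0778]
contact_force: [-0.1, -0.3, 0.6]
ee_pos: [0.4688, -0.0357, 0.0758]
contact_force: [0.0, 0.7, 0.6]
[[ 77  70  59  50  45  42  43  40  45  44  44  47]
 [ 75  69  62  53  45  45  44  43  44  42  45  60]
 [ 71  72  70  63  53  47  45  42  45  43  52  89]
 [ 65  68  70  65  57  50  45  44  42  43  63 121]
 [ 55  56  59  60  53  46  43  44  42  48  77 145]
 [ 49  47  48  49  47  45  45  44  44  51  85 155]
 [ 46  45  43  45  42  42  43  48  57  64  92 149]
 [ 51  48  43  45  42  42  46  63  79  90 101 137]
 [ 66  51  44  45  38  43  50  76 101 108 109 137]
 [ 88  65  48  45  43  43  54  82 110 113 110 138]
 [105  74  51  44  42  44  55  85 112 115 110 128]
 [110  78  52  44  43  43  59  89 113 114 109 122]
 [110  82  53  45  44  45  63  93 114 114 114 124]
 [120  92  58  46  41  49  68  98 112 114 118 130]
 [132 106  66  46  43  50  75 101 111 111 124 134]
 [140 112  68  42  40  51  77  99 103 104 124 139]
 [143 112  65  38  36  48  68  82  84  96 125 143]
 [145 107  59  34  31  37  49  58  62  95 131 148]
 [145 107  62  39  32  31  36  39  60 102 137 154]
 [144 110  69  40  32  31  33  41  72 114 145 156]
 [141 118  84  57  42  42  40  55  89 125 148 156]
 [142 128 107  83  69  64  70  84 108 134 151 158]
 [142 135 126 112 103 101 104 112 127 142 153 158]
 [139 134 131 128 126 127 128 130 139 149 156 159]
 [135 134 132 132 134 136 139 140 147 154 159 158]
 [133 134 134 134 136 139 143 147 153 158 158 159]]
```

```bash
python3 -m inch '{"travel":[[0,0,-0.0015],[0,0,-0.0015]],"roll":[0,0]}' -1|sed -n '2p;4p';  python3 -m inch '{"travel":[[0,0,-0.0015],[0,0,-0.0015]],"roll":[0,0]}' -1|sed -n '2p;4p'
```

```text
ee_pos: [0.469, -0.0357, 0.0745]
contact_force: [0.7, -0.6, 4.8]
ee_pos: [0.469, -0.0357, 0.0731]
contact_force: [-0.8, 0.7, 5.3]
```

```bash
python3 -m inch '{"travel":[[0,0,-0.0025],[0,0,-0.0045],[0,0,-0.0045]],"roll":[0,0,0]}' -1|sed -n '2p;4p';  python3 -m inch '{"travel":[[0,0,-0.0015],[0,0,-0.0015]],"roll":[0,0]}' -1|sed -n '2p;4p'
```

```text
ee_pos: [0.469, -0.0357, 0.0686]
contact_force: [-0.2, 0.2, 9.1]
ee_pos: [0.4691, -0.0357, 0.0676]
contact_force: [-1.5, 0.8, 20.0]
```

```bash
python3 -m inch '{"travel":[[0.001,0.0025,0],[0.002,0.0055,0],[0.003,0.0085,0]],"roll":[0,0,0]}' -1|sed -n '2p;4p'
python3 - <<'E'
from h import *
im=bot.get_image("side"); print(im["color"].max(2)[238:260,380:392])
E
```

```text
ee_pos: [0.4722, -0.0274, 0.0676]
contact_force: [-2.6, -1.2, 20.5]
[[ 66  69  71  67  56  48  45  44  43  49  70 105]
 [ 53  58  61  62  54  47  44  42  43  52  75 113]
 [ 48  48  49  50  46  44  41  46  49  53  79 113]
 [ 48  46  45  43  43  43  44  52  62  68  86 114]
 [ 52  44  45  44  43  41  49  66  87  91  97 116]
 [ 65  50  42  42  43  45  55  80 104 106 105 117]
 [ 84  62  46  44  45  45  58  86 111 112 109 121]
 [ 97  69  47  43  44  47  62  93 112 112 110 123]
 [106  75  51  45  45  49  67  97 113 112 112 125]
 [117  88  57  44  43  47  72 101 114 111 115 129]
 [134 102  64  45  41  50  75 102 114 110 121 137]
 [144 112  68  45  41  51  78 103 107 105 124 142]
 [145 112  65  39  37  51  75  93  92  98 126 145]
 [140 105  59  36  33  43  57  70  70  94 126 144]
 [133  99  57  34  33  34  42  45  58  95 127 145]
 [130 102  62  37  33  32  35  41  67 105 134 150]
 [130 108  80  52  40  38  38  58  89 123 144 155]
 [134 121 103  83  67  62  68  87 115 139 153 158]
 [134 130 122 111 102  99 102 115 132 145 153 157]
 [133 133 132 129 126 125 128 131 138 143 148 152]
 [133 134 135 135 135 136 137 137 136 138 142 145]
 [134 136 136 136 138 137 136 137 136 137 138 139]]
```

```bash
python3 -m inch '{"travel":[[0.001,0.003,0],[0.002,0.0065,0],[0.0035,0.010,0],[0.005,0.014,0],[0.005,0.014,0]],"roll":[0,0,0,0,0]}' -1|sed -n '1,2p;4p'
python3 - <<'E'
from h import *
im=bot.get_image("side"); print(im["color"].max(2)[242:264,378:390])
E
```

```text
time_s: 8.43
ee_pos: [0.4776, -0.013, 0.0677]
contact_force: [0.2, 1.6, 18.9]
[[ 72  67  56  47  45  42  45  43  48  71 101 130]
 [ 66  68  57  48  42  44  42  39  51  81 118 141]
 [ 54  55  50  45  42  41  44  48  58  86 121 139]
 [ 45  46  44  44  44  45  50  58  69  91 120 135]
 [ 43  44  40  41  44  51  67  79  89  99 120 130]
 [ 44  43  40  41  47  63  86 100 103 108 122 131]
 [ 47  45  43  45  47  69  98 110 109 110 125 132]
 [ 54  46  45  44  49  71 102 113 109 113 127 135]
 [ 59  46  45  43  50  75 105 113 109 114 129 135]
 [ 64  48  45  42  52  79 108 113 109 120 130 136]
 [ 76  52  42  45  53  82 109 112 108 122 133 136]
 [ 84  52  42  42  56  87 108 107 108 123 135 138]
 [ 86  49  37  39  58  85  97  95 104 128 137 142]
 [ 85  44  33  38  54  72  78  79 103 130 143 148]
 [ 82  43  32  31  40  51  53  70 105 132 144 148]
 [ 83  46  33  32  33  37  44  74 113 133 140 144]
 [ 92  58  38  32  36  37  54  87 122 134 136 139]
 [106  80  60  51  52  60  80 106 128 135 137 137]
 [123 109  93  86  85  96 110 124 134 136 137 137]
 [131 127 121 115 117 124 130 134 136 137 136 138]
 [134 133 132 130 130 134 137 137 137 137 138 137]
 [135 136 135 134 134 136 137 137 137 138 138 136]]
```

```bash
python3 -m inch '{"travel":[[0,0,0.006],[0,0,0.018],[0,0,0.018],[0,0,0.018],[0,0,0.018],[0,0,0.018]],"roll":[0,0,0,0,0,0]}' -0.15
python3 - <<'E'
from h import *
im=bot.get_image("side"); cv2.imwrite("pics/i.png",cv2.resize(im["color"][210:280,340:420],None,fx=8,fy=8,interpolation=2))
E
```

```text
time_s: 9.22
ee_pos: [0.4768, -0.0132, 0.0848]
eef_rot: [-0.0, 0.986, -0.164, -0.0]
contact_force: [0.7, 0.1, -0.1]
opening: 0.0363
gripper_force: 0.0
```

View pics/i.png

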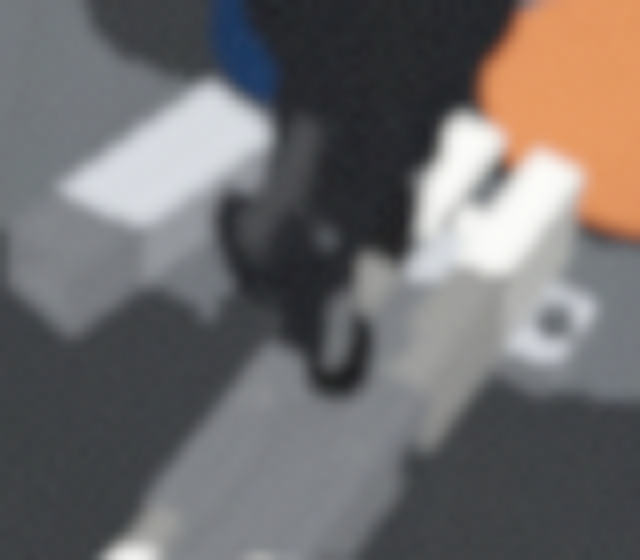

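```bash
python3 -m inch '{"travel":[[0,0,-0.008],[0,0,-0.016],[0,0,-0.02],[0,0,-0.022]],"roll":[0,0,0,0]}'|sed -n '2p;4p'; python3 -m inch '{"travel":[[0,0,-0.004],[0,0,-0.008],[0,0,-0.009],[0,0,-0.009]],"roll":[0,0,0,0]}'|sed -n '1,2p;4,5p'
```

```text
ee_pos: [0.4768, -0.0132, 0.0626]
contact_force: [0.4, 0.3, -0.7]
time_s: 10.28
ee_pos: [0.4769, -0.0132, 0.054]
contact_force: [0.3, -0.0, -0.1]
opening: 0.0363
```

```bash
python3 -m inch '{"travel":[[0,0,-0.003],[0.001,0.0028,-0.003],[0.002,0.0056,-0.003],[0.002,0.0056,-0.003]],"roll":[0,0,0,0]}'|sed -n '2p;4p'; python3 -m inch '{"travel":[[0.001,0.0028,0],[0.001,0.0028,0]],"roll":[0,0]}'|sed -n '2p;4p';python3 -m inch '{"travel":[[0.001,0.0028,0],[0.001,0.0028,0]],"roll":[0,0]}'|sed -n '1,2p;4p'
```

```text
ee_pos: [0.479, -0.0072, 0.051]
contact_force: [-0.6, -0.8, 0.6]
ee_pos: [0.4799, -0.0047, 0.051]
contact_force: [0.3, -0.6, 0.2]
time_s: 11.28
ee_pos: [0.4809, -0.0021, 0.051]
contact_force: [-0.8, -2.4, 0.0]
```

```bash
python3 -m inch '{"travel":[[0.001,0.0028,0],[0.002,0.0056,0],[0.002,0.0056,0]],"roll":[0,0,0]}'|sed -n '2p;4p'; python3 -m inch '{"travel":[[0.001,0.0028,0],[0.001,0.0028,0]],"roll":[0,0]}'|sed -n '1,2p;4p'
python3 - <<'E'
from h import *
im=bot.get_image("side"); print(im["color"].max(2)[248:276,372:390])
E
```

```text
ee_pos: [0.4831, 0.0037, 0.051]
contact_force: [0.4, -2.2, 1.2]
time_s: 11.9
ee_pos: [0.484, 0.0064, 0.051]
contact_force: [-0.3, -2.1, 1.6]
[[ 68  55  46  44  42  43  42  43  43  45  45  43  48  69  97 118 139 157]
 [ 67  52  47  42  41  42  43  43  45  44  43  38  45  58  87 115 132 139]
 [ 62  53  44  45  44  42  43  44  45  45  44  41  39  50  82 116 131 135]
 [ 60  51  46  43  45  43  43  47  47  43  41  39  40  52  85 117 130 136]
 [ 58  52  51  48  47  44  46  45  45  45  42  39  41  57  89 121 133 137]
 [ 60  62  63  59  51  46  45  47  43  38  38  35  41  61  96 124 134 138]
 [ 58  65  74  73  60  48  45  44  38  37  36  34  41  68 102 129 138 141]
 [ 52  65  76  75  61  47  45  43  39  35  31  33  43  72 109 133 143 147]
 [ 45  51  59  57  52  46  42  41  36  32  30  39  52  80 114 136 144 149]
 [ 45  47  45  48  46  45  45  40  34  32  35  49  73  98 122 135 140 143]
 [ 41  44  44  43  45  44  42  38  33  35  41  68  99 118 129 137 137 138]
 [ 41  41  43  44  44  46  45  39  33  36  48  85 117 131 135 136 136 137]
 [ 43  42  45  46  49  51  50  39  33  40  64  99 127 136 1
[... 441 characters left out ...]
141 139 136 134 130 121]
 [ 53  49  64  91 115 119 124 130 135 136 138 138 140 139 135 131 125 114]
 [ 69  62  71  98 117 124 126 132 137 138 137 137 138 135 133 128 123 109]
 [100  89  92 111 123 129 133 134 136 137 137 137 137 133 130 125 121 109]
 [124 117 115 123 131 135 136 137 137 136 136 138 136 130 126 123 121 111]
 [134 132 131 133 136 136 136 136 137 138 137 136 132 127 125 123 119 105]
 [136 135 137 137 136 137 137 137 138 139 137 134 130 125 124 121 111  94]
 [137 136 138 137 136 136 137 136 138 137 134 131 126 123 121 113 101  84]
 [137 138 138 137 137 136 138 138 136 136 131 127 124 122 116 101  86  74]
 [138 137 138 137 136 137 137 138 136 133 127 126 122 117 106  89  74  69]]
```

```bash
python3 -m inch '{"travel":[[0.0004,0.0011,0],[0.0004,0.0011,0]],"roll":[0,0]}'|sed -n '2p;4p'; python3 -m inch '{"travel":[[0.0004,0.0011,0],[0.0004,0.0011,0]],"roll":[0,0]}'|sed -n '2p;4p'; python3 -m inch '{"travel":[[0.0004,0.0011,0],[0.0004,0.0011,0]],"roll":[0,0]}'|sed -n '2p;4p'
```

```text
ee_pos: [0.4843, 0.0074, 0.051]
contact_force: [0.5, -4.4, 2.0]
ee_pos: [0.4848, 0.0086, 0.051]
contact_force: [0.4, -3.5, 2.6]
ee_pos: [0.4851, 0.0099, 0.051]
contact_force: [-1.3, -3.3, 1.9]
```

```bash
cat > cap.py <<'E'
from h import *
im=bot.get_image("side"); g=im["color"].max(2); s=bot.state(); p=s["ee_pos"]
c,r=proj(im,[p[0],p[1],.07]); print(c,r); r=int(r);c=int(c); print(r-6,c-6); print(g[r-6:r+12,c-6:c+9])
E
python3 cap.py
```

```text
376.92431867398886 262.5679088612924
256 370
[[ 50  52  64  73  74  60  47  45  45  40  34  35  36  41  61]
 [ 45  46  49  59  61  54  48  44  41  38  34  34  34  46  71]
 [ 43  44  45  49  48  49  47  42  39  35  33  34  43  63  89]
 [ 41  44  42  45  43  45  45  43  38  35  34  36  61  91 113]
 [ 43  43  43  45  44  43  45  44  35  33  33  44  78 112 130]
 [ 43  43  42  43  44  47  50  49  42  36  33  49  88 123 135]
 [ 42  43  43  44  50  58  65  66  54  43  49  69 100 127 136]
 [ 42  43  43  46  58  77  88  86  72  67  79  97 116 131 137]
 [ 41  41  43  48  67  95 106 104  99 100 110 121 131 136 137]
 [ 45  41  41  52  75 104 115 114 121 125 128 133 136 138 139]
 [ 44  41  46  54  79 109 118 118 127 134 137 138 139 140 140]
 [ 49  41  45  56  85 111 117 118 128 136 137 137 138 138 139]
 [ 60  52  48  58  86 111 119 118 128 134 136 137 137 138 139]
 [ 85  72  61  67  91 115 122 126 132 135 137 137 137 137 137]
 [113  99  89  89 104 120 128 132 134 136 137 137 138 136 135]
 [129 123 116 114 123 130 133 136 136 136 137 137 138 136 131]
 [135 133 131 131 134 135 137 136 137 138 138 138 138 135 129]
 [135 137 135 136 137 137 137 137 136 138 138 137 135 129 127]]
```

```bash
python3 -m inch '{"travel":[[0.0004,0.0011,0],[0.0004,0.0011,0]],"roll":[0,0]}'|sed -n '2p;4p'; python3 -m inch '{"travel":[[0.0004,0.0011,0],[0.0004,0.0011,0]],"roll":[0,0]}'|sed -n '2p;4p'; python3 -m inch '{"travel":[[0.0004,0.0011,0],[0.0004,0.0011,0]],"roll":[0,0]}'|sed -n '1,2p;4p'; python3 cap.py | cut -c1-70
```

```text
ee_pos: [0.4855, 0.0113, 0.0509]
contact_force: [-0.3, -0.9, 1.4]
ee_pos: [0.4858, 0.0122, 0.0509]
contact_force: [-0.8, 1.0, 0.1]
time_s: 13.5
ee_pos: [0.4862, 0.0131, 0.0509]
contact_force: [-0.3, -1.3, -1.2]
376.16219728973397 263.5600283462764
257 370
[[ 51  64  77  85  65  48  46  44  43  40  33  31  37  53  84]
 [ 46  51  65  67  58  48  45  43  40  34  34  34  41  63  95]
 [ 46  45  46  52  47  47  44  41  35  35  34  41  60  84 110]
 [ 41  45  44  47  45  45  42  38  32  32  34  56  85 108 125]
 [ 42  42  45  46  45  46  44  41  35  35  43  73 107 127 134]
 [ 45  44  42  45  45  48  50  46  39  40  56  88 119 132 137]
 [ 44  45  42  48  53  61  69  63  58  62  80 106 127 135 137]
 [ 40  42  45  52  71  87  93  92  92  98 109 123 132 136 138]
 [ 40  41  47  63  90 107 112 114 120 125 128 132 136 138 139]
 [ 41  43  48  69  98 115 119 124 133 135 134 135 136 139 140]
 [ 43  43  48  72 103 115 119 127 135 136 136 136 137 138 140]
 [ 45  45  51  77 105 118 122 130 136 137 137 136 136 136 138]
 [ 49  49  53  81 110 121 125 132 135 137 137 136 137 137 137]
 [ 69  60  60  86 114 123 127 132 135 136 137 138 137 138 135]
 [100  85  83  98 117 128 130 134 137 136 138 137 138 137 132]
 [123 115 110 117 125 132 134 137 136 137 137 139 138 133 128]
 [134 131 129 131 135 136 136 137 137 137 139 137 135 131 126]
 [137 136 136 137 138 136 137 136 138 139 137 136 130 128 124]]
```

```bash
python3 -m inch '{"travel":[[0.0004,0.0011,0],[0.0004,0.0011,0]],"roll":[0,0]}'|sed -n '2p;4p';  python3 cap.py | cut -c1-70
```

```text
ee_pos: [0.4867, 0.0141, 0.0509]
contact_force: [-0.9, -2.1, -1.1]
375.9450708615243 263.8600856011692
257 369
[[ 51  56  68  82  85  68  51  47  45  40  34  36  36  38  55]
 [ 45  48  60  70  76  62  49  44  44  37  37  31  35  42  65]
 [ 45  46  50  54  56  50  47  41  38  37  30  35  43  58  82]
 [ 44  45  44  44  44  44  42  44  38  33  32  34  57  82 107]
 [ 45  44  41  43  45  46  46  42  39  33  32  44  74 107 124]
 [ 42  46  42  43  45  46  48  48  38  35  39  59  92 120 133]
 [ 39  42  42  44  46  48  55  56  54  51  59  83 108 127 134]
 [ 42  40  43  45  52  63  74  81  81  84  94 109 123 133 137]
 [ 41  41  45  46  63  85  97 101 110 114 121 127 133 136 138]
 [ 45  44  42  50  72 100 111 114 125 132 133 133 135 138 140]
 [ 46  43  43  49  79 108 117 119 129 135 136 136 135 138 138]
 [ 45  41  45  55  81 109 117 119 128 135 136 137 136 137 137]
 [ 53  45  47  54  84 112 119 120 130 135 137 135 136 137 137]
 [ 70  59  53  59  87 112 121 126 132 136 137 137 137 138 137]
 [ 99  84  73  74  96 117 126 130 135 136 136 136 137 138 137]
 [122 114 103 100 113 125 131 135 137 136 137 137 138 137 135]
 [133 130 126 123 128 133 135 137 136 137 137 137 136 136 129]
 [134 136 135 134 135 137 137 137 136 138 137 137 135 131 127]]
```

```bash
python3 -m inch '{"travel":[[0.0003,0.0008,0],[0.0003,0.0008,0]],"roll":[0,0]}'|sed -n '2p;4p'; python3 -m inch '{"travel":[[0.0003,0.0008,0],[0.0003,0.0008,0]],"roll":[0,0]}'|sed -n '1,2p;4p';  python3 cap.py | cut -c1-70
```

```text
ee_pos: [0.4867, 0.0144, 0.0509]
contact_force: [-2.9, -5.9, -0.8]
time_s: 14.35
ee_pos: [0.4868, 0.0145, 0.0509]
contact_force: [-5.4, -9.3, 0.2]
375.8381497262088 263.99064299927346
257 369
[[ 61  76  82  85  76  58  48  44  44  40  40  34  34  37  61]
 [ 52  61  69  75  71  56  49  45  45  40  35  32  36  45  69]
 [ 50  50  52  56  52  49  46  43  40  34  35  32  41  57  84]
 [ 46  43  45  43  46  45  43  43  39  35  32  36  60  89 109]
 [ 46  42  43  42  43  47  44  42  38  32  34  47  79 113 127]
 [ 44  41  42  43  46  43  43  43  38  35  39  63  96 123 134]
 [ 41  42  43  42  45  49  54  53  53  52  61  84 112 128 136]
 [ 43  43  44  45  53  65  73  77  78  84  95 111 124 134 136]
 [ 43  41  43  47  66  87  97 100 109 116 121 126 132 136 140]
 [ 44  42  46  51  79 104 114 115 125 129 133 133 135 137 138]
 [ 42  40  42  53  80 109 117 118 129 135 136 135 137 137 139]
 [ 46  43  45  56  84 112 118 118 129 136 135 136 136 137 138]
 [ 52  45  43  58  86 113 118 119 131 137 136 136 137 137 137]
 [ 71  59  52  63  88 115 120 123 132 136 136 138 137 137 137]
 [100  86  73  78  98 119 126 129 134 135 136 136 136 138 137]
 [121 115 105  99 113 125 130 132 135 137 137 137 138 136 133]
 [131 130 127 124 127 132 134 137 137 136 138 137 138 134 130]
 [134 136 135 135 135 136 136 137 137 137 137 137 135 131 126]]
```

```bash
python3 -m inch '{"travel":[[-0.0012,-0.0033,0],[-0.003,-0.008,0],[-0.003,-0.008,0]],"roll":[0,0,0]}'|sed -n '2p;4p'; python3 -m inch '{"travel":[[0,0,0.015],[0,0,0.03],[0,0,0.06],[-0.02,-0.055,0.09],[-0.04,-0.11,0.11],[-0.05,-0.12,0.12],[-0.05,-0.12,0.12]],"roll":[0,0,0,0,0,0,0]}'|sed -n '1,2p;4p'
python3 - <<'E'
from h import *
im=bot.get_image("side"); cv2.imwrite("pics/j.png",cv2.resize(im["color"][200:340,300:440],None,fx=4.2,fy=4.2,interpolation=2))
print(im["color"].max(2)[246:272,370:386])
u=np.array([.337,.9415])
for d in(.045,.05,.055):
    q=np.array([.469,-.036])+u*d; print(d,proj(im,[*q,.09]),proj(im,[*q,.068]))
E
```

```text
ee_pos: [0.4843, 0.0074, 0.051]
contact_force: [1.1, -0.3, 0.5]
time_s: 15.65
ee_pos: [0.4343, -0.1125, 0.1715]
contact_force: [0.7, 0.9, 0.5]
[[ 70  70  67  70  70  68  69  70  83 108 134 150 157 158 156 157]
 [ 69  68  68  69  70  69  70  79 101 129 147 157 159 157 153 151]
 [ 69  69  69  69  70  74  78  98 124 145 157 159 157 153 146 142]
 [ 67  68  69  71  75  86  97 117 142 154 159 157 155 147 140 138]
 [ 71  69  71  76  90 106 117 133 148 156 158 154 147 141 136 134]
 [ 69  69  73  88 109 123 130 138 144 150 153 151 143 137 134 133]
 [ 68  72  83 103 122 130 128 128 132 138 144 145 142 137 134 133]
 [ 71  79  98 116 127 120 111 105 106 114 125 134 137 135 135 133]
 [ 82  99 115 126 119 101  83  75  75  83  96 114 126 133 133 135]
 [117 133 139 132 107  79  63  60  58  61  73  90 115 128 133 135]
 [169 185 179 156 110  68  55  56  56  54  59  78 106 125 133 137]
 [213 227 218 187 128  69  53  55  56  58  58  72 102 125 135 137]
 [237 248 241 207 139  69  51  55  60  59  57  72 105 129 137 138]
 [244 251 243 207 135  62  46  47  53  54  55  82 120 145 151 150]
 [241 239 225 185 1
[... 483 characters left out ...]
 208 214 213 220 234 245 248 248]
 [213 201 197 190 184 181 186 205 218 219 219 224 235 245 247 238]
 [204 201 209 212 212 210 209 217 222 222 223 225 232 241 237 220]
 [203 210 218 221 222 222 221 223 224 224 224 225 228 230 221 197]
 [212 218 221 223 224 226 225 224 224 224 225 225 225 220 203 178]]
0.045 [np.float64(378.0945451968446), np.float64(256.27100837071794)] [np.float64(377.50489895393565), np.float64(261.9894384503092)]
0.05 [np.float64(377.0271238327313), np.float64(257.7120421717376)] [np.float64(376.45160629115935), np.float64(263.4225040818316)]
0.055 [np.float64(375.9548039021015), np.float64(259.1596891062061)] [np.float64(375.393550064004), np.float64(264.86205081840336)]
```

View pics/j.png

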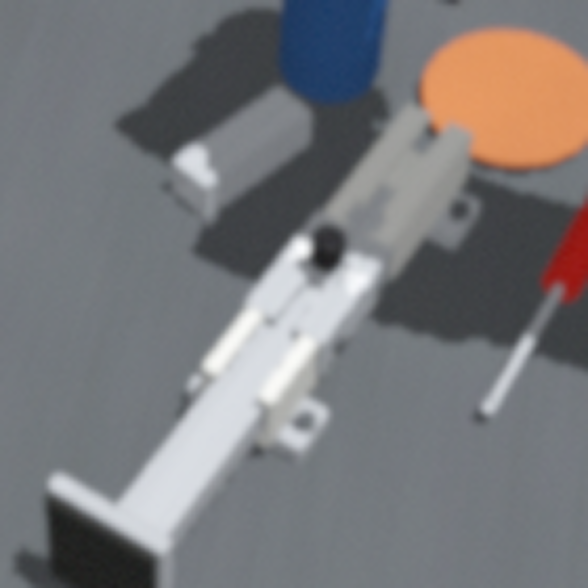

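```bash
python3 -c "
from plant import bot
print(bot.close_job())"
```

```text
the job is handed in; nothing more can be done
None
```

The rail is lengthened by one hole: the tube is drawn out about 46 mm with the button up in the next hole, the gripper has let go and moved clear, and the job is handed in at about 16 s. A firm stop at about 10 N and the last camera picture both show it locked, but the hand-in returned no verdict.

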